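# Free the tight ink bottle and store it in the covered rack

## Task

Work the blue ink bottle up out of its tight foam cutout by its white cap, with small twists while you pull, so that the red-sided travel case stays down in its steel tray. Then lower it upright into the only empty cell of the covered wooden crate (find it by feel: the other two cells hold tins hidden under their flaps) until it stands on the cell floor, let it go without dropping it, and leave the other things on the bench where they are.

Things in the scene. Friction and masses are not known exactly. Their poses are not given: they have to be found in the camera images.
- bottle_mid (a point): Centre (half-way up) of the blue ink bottle: loose, upright, 0.17 to 0.34 kg, z up along it. 150 mm tall: round body 42 mm diameter from the underside (75 mm below this point) to 25 mm above it, shoulder, then the round white cap, 30 mm diameter, from 33 to 75 mm above it. At the start its lower 58 to 64 mm sit in the cutout of the case, squeezed between foam walls.
- bottle_cap (a point): Centre of the white cap, 54 mm above the bottle's centre: the place to grip, from above, at any yaw.
- pocket (a point): Centre of the cutout's mouth in the foam, 82 mm above the table (fixed; true while the case is down); z up. 47 (x) by 42 mm (y), 66 mm deep; a sprung liner presses the bottle at about 13 N. A straight pull takes 13 to 19 N and lifts the case. Friction opposes the sliding: turn the bottle 0.3 to 0.4 rad to and fro, rising 3 to 4 mm a turn, and it comes out at a few N, the case sliding back down.
- case (a joint): How far the travel case (136 x 198 mm, 76 mm high, black foam with red sides) has risen out of its tray, in m; 0 when down. It weighs 0.63 to 0.85 kg, is held down by its weight alone and guided by the tray: it can rise but not turn or slide.
- tray: Fixed steel tray that holds the case, 150 x 212 mm, rim 22 mm high. Origin: centre of its underside, on the table; x across its short side, y along its long side. The top of the case is 82 mm above the origin; the cutout is at y = +40 mm.
- crate: Fixed covered plywood crate, 76 (x) x 196 (y) mm, 88 mm high; origin: centre of its underside, on the table. Three cells in a row along y at -62, 0, +62 mm, 64 x 57 mm inside. Two hold a hidden tin, top 50 mm above the origin; one (which one varies) is empty: its floor (felt) is 11 mm above the origin.
- cell0 (a point): Centre of the mouth (56 x 53 mm, level with the cover's top, 88 mm above the table) of the crate's end cell at y = -62 mm. A black flap hinged at its +x side shuts it; it swings down when pushed with about 1 N and springs back.
- cell1 (a point): Centre of the mouth (56 x 53 mm, level with the cover's top, 88 mm above the table) of the crate's middle cell. A black flap hinged at its +x side shuts it; it swings down when pushed with about 1 N and springs back.
- cell2 (a point): Centre of the mouth (56 x 53 mm, level with the cover's top, 88 mm above the table) of the crate's end cell at y = +62 mm. A black flap hinged at its +x side shuts it; it swings down when pushed with about 1 N and springs back.
- spray: Green bottle with black cap, loose, 60 mm diameter, 170 mm tall, origin at its underside. Bystander.
- ointment: White jar with yellow cap, loose, 68 mm diameter, 50 mm tall, origin at its underside. Bystander.
- pen: Drawing machine shaped like a pen, loose, 153 mm long, 34 mm wide, 31 mm high, lying along its x axis, origin under its middle. Bystander.
- ink_caps: Clear strip with five coloured ink caps, loose, 26 x 135 mm, 19 mm high, origin under its middle. Bystander.
- packet: White paper packet, loose, 55 x 100 mm, 22 mm high, origin under its middle. Bystander.
There are look-alikes about, which are no part of the job. What is shaped like the part that bears bottle_mid but orange or pink is not meant.

How it is judged:
On the way:
1. The bottle is clear above the cutout (its underside above the top of the foam) and the case is down in its tray (less than 6 mm up) (z of bottle_mid in the frame of pocket above 0.078 m and value of joint case below 0.006 m), for 0.1 s.
At the end, for the whole second after the job is handed in: The bottle stands in the empty cell of the crate with its underside within 8 mm of the felt on the cell floor, upright within 0.2 rad, at rest and released; the case is down in its tray (within 6 mm) (z of bottle_mid in the frame of crate between 0.07 and 0.094 m and x of bottle_mid in the frame of crate between -0.02 and 0.02 m and y of bottle_mid in the frame of crate between -0.085 and 0.085 m and angle between bottle_mid's own z axis and vertical below 0.2 rad and linear speed of bottle below 0.02 m/s and value of joint case below 0.006 m); the robot touches nothing.
It fails at once if The travel case is lifted more than 15 mm out of its tray (value of joint case above 0.015 m).
It fails at once if The bottle is dropped: it falls freely, faster than 0.45 m/s, out of the fingers (contact force between the fingers and bottle below 0.2 N and linear speed of bottle above 0.45 m/s).
It fails at once if Another thing on the bench is moved by more than 30 mm (distance of any of spray, ointment, pen, ink_caps, packet from where it was at the start of the episode above 0.03 m).
It also fails if it takes over 72 s, if anything falls off the work surface, if the arm or the gripper's body presses on something with over 40 N, if the wrist force passes 120 N, or if a joint passes its speed limit or range.

## Robot

A 7-joint arm with a two-finger parallel gripper is mounted at the origin on the work surface. World frame = base frame: x ahead of the robot, y to its left, z up, the work surface at z = 0. Lengths are in m, angles in rad, forces in N, time in s.
With the tool pointing down it reaches from about 0.425 to 0.825 m from the base axis. Payload 3.6 kg.
Tool frame: the origin (TCP) lies at the very end of the fingers, on their centre line; the grasp point (between the pads) lies 19 mm behind it; z points along the fingers, y is the direction in which the jaws open and shut (so a half turn about z gives the same grasp; the last joint's range is limited). The gripper opens to 93 mm and grips with 3 to 60 N. Pads are 15 mm wide; open, the fingers measure 128 mm over their backs; the gripper's body (75 mm by 188 mm) begins 65 mm behind the grasp point.
Start: joints at [-1.127, 0.615, -0.013, 1.423, 0.008, 1.103, -0.04], TCP at [0.294, 0.58, 0.219] pointing down, gripper open.
Joint ranges: [-3.12, 3.12], [-0.3, 2.06], [-1.34, 1.32], [0.26, 2.42], [-1.36, 4.5], [0.01, 1.98], [-2.84, 2.84]. Speed limits (rad/s): [2.79, 2.79, 3.14, 3.14, 3.14, 3.14, 3.14].

## Interface

Orientations are given as a unit quaternion [w, x, y, z].
In Python, from bench import * gives the robot as it stands.
- The arm moves only by the tool move_arm, never from a script. Its argument "commands" is a list that holds one entry, the list of rows, each a list of 7 numbers: the turn, a rotation vector about the world's x, y, z in rad, then the shift along the world's x, y, z in m, then the opening, from -1 (shut) to 1 (fully open). A call has exactly 8 rows; each row is the pose to reach, as a shift and turn from the pose measured when the call began; what a row does not reach only later rows make up. A row lasts 1/8 s, in which the tool goes at most 62.5 mm and 10.7 degrees, less where a joint would pass 70% of its speed; a pose out of reach is approached as far as the arm can. A call with a gripper value outside its range is refused whole. The fingers move at their own pace and stop on an object; "newtons" is the grip in N (left out, the last holds). Time passes only in rows, so rows that repeat a pose let the fingers close, or fill a call up. It gives the time, the measured TCP pose, the force and the opening at its end, in the units of the state.
- read_state(): the state, without advancing time (a new reading comes with each control period).
- get_image(name): name is "scene" or "top"; returns a dict with "color" (480x640x3 uint8, red, green, blue), "depth" (480x640 float32, m along the optical axis (not along the pixel's ray), 0 where there is no reading), "fx", "fy", "cx", "cy" (pixels), "T" (4x4, takes a point from camera to world coordinates). Camera axes: x right, y down, z forward; pixel columns grow to the right and rows downward; lengths in m; the calibration is good to about 2 mm. A picture is of the moment at which its call begins.
- hand_in(): hands the job in, once; it reports no verdict.
The state is a dict: "t": time; "q": joint angles; "joint_vel": joint speeds; "joint_torque": joint torques, N m; "tcp_pos": TCP position; "orientation": TCP orientation; "wrist_force": force on the tool from outside, world axes, zero at the start; "torque": the same for the moment, N m; "opening": opening from 0.0 (shut) to 1.0 (fully open).
Only numpy, scipy, OpenCV 4.12 (cv2) and the standard library are available. Lean on these libraries where they do the work, as an engineer would, in place of code of your own. Each camera call takes 0.05 s, during which the arm holds its last target.

## Working session

There is one attempt and no reset: what is moved stays moved. The work goes in short steps, Python scripts to look and compute and a tool call to move; the robot and the scene stay as the last step left them, time stands still between calls to the robot, and variables do not carry over. Pictures are saved under pics/ and viewed, and the job is handed in when it is done.

Besides the shell and the picture viewer there is one more tool, called after ">>>" in YAML: its name, and indented under it one key for each argument. move_arm: Moves the arm, as the interface text tells. Its arguments: {"type":"object","properties":{"commands":{"type":"array"},"newtons":{"type":"number"}},"required":["commands"]}

```bash
mkdir -p pics; cat > h.py <<'E'
from bench import *
import numpy as np, cv2
def snap(name,fn):
    d=get_image(name); cv2.imwrite('pics/'+fn+'.png',d['color'][:,:,::-1]); np.savez('/tmp/'+fn+'.npz',**d); return d
def world(d,u,v,z=None):
    Z=d['depth'][v,u] if z is None else z
    p=np.array([(u-d['cx'])/d['fx']*Z,(v-d['cy'])/d['fy']*Z,Z,1]); return (d['T']@p)[:3]
def cloud(d):
    v,u=np.mgrid[0:480,0:640]; Z=d['depth']
    P=np.stack([(u-d['cx'])/d['fx']*Z,(v-d['cy'])/d['fy']*Z,Z],-1)
    return P@d['T'][:3,:3].T+d['T'][:3,3]
E
python3 - <<'E'
from h import *
a=snap('scene','s0');b=snap('top','t0')
print(a['T'],b['T'],b['fx']);print(read_state())
E
```

```text
[[ 0.16746828  0.56874149 -0.80528721  1.46324987]
 [ 0.98568077 -0.11290719  0.12524135 -0.10503479]
 [-0.01969276 -0.81473007 -0.57950592  0.7409655 ]
 [ 0.          0.          0.          1.        ]] [[-4.45844083e-02 -9.74169107e-01  2.21374754e-01  3.59941469e-01]
 [-9.99005502e-01  4.33679126e-02 -1.03552392e-02  1.83924841e-02]
 [ 4.87193101e-04 -2.21616279e-01 -9.75133831e-01  1.10494506e+00]
 [ 0.00000000e+00  0.00000000e+00  0.00000000e+00  1.00000000e+00]] 514.5269259170159
{'t': 0.1, 'q': array([-1.12750373,  0.61579464, -0.01263454,  1.42474067,  0.00811631,
        1.10339192, -0.04039796]), 'joint_vel': array([ 0.00075753, -0.00146864,  0.00112568, -0.00163964,  0.00104504,
        0.00076466,  0.00170638]), 'joint_torque': array([ 1.04361909e-03, -4.60040367e+01,  2.09856173e-01, -1.66244549e+01,
       -6.12298027e-02,  1.69800333e-02,  9.45960051e-05]), 'tcp_pos': array([0.2939183 , 0.5789526 , 0.21761438]), 'orientation': array([-2.50193163e-04,  2.32698400e-01,  9.72548277e-01, -1.11437013e-03]), 'wrist_force': array([ 0.16913287, -0.01169947, -0.04480501]), 'torque': array([ 0.01429346,  0.03094881, -0.02010684]), 'opening': 1.0022498231601245}
```

View pics/s0.png

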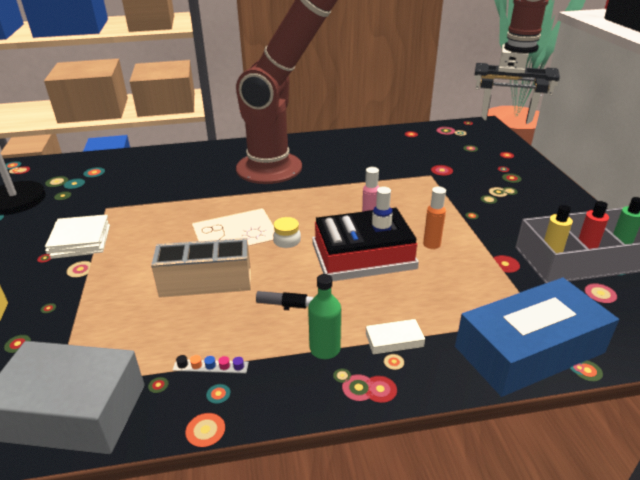

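View pics/t0.png

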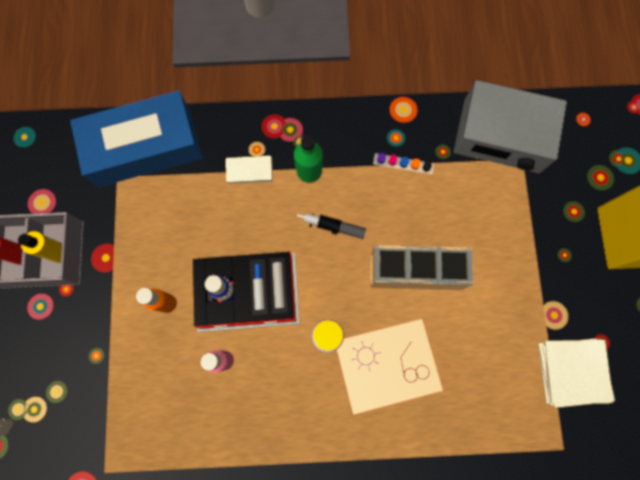

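The candidates are the blue bottle in the case (scene 382,210; top 215,287), the pink one (scene 371,190; top 215,361) and the orange one (scene 435,220; top 150,297). The one standing in the red-sided case, with the blue body, fits. I'll confirm it in a crop and measure.

```bash
python3 - <<'E'
from h import *
a=dict(np.load('/tmp/s0.npz'));b=dict(np.load('/tmp/t0.npz'))
c1=cv2.resize(a['color'][160:280,300:460],(800,600),interpolation=cv2.INTER_CUBIC)
cv2.imwrite('pics/c1.png',c1[:,:,::-1])
c2=cv2.resize(b['color'][230:350,170:490],(800,300),interpolation=cv2.INTER_CUBIC)
cv2.imwrite('pics/c2.png',c2[:,:,::-1])
W=cloud(b); A=cloud(a)
# cap
def fitc(P):
    x,y=P[:,0],P[:,1]; M=np.c_[2*x,2*y,np.ones(len(x))]; return np.linalg.lstsq(M,x*x+y*y,rcond=None)[0][:2]
for nm,C,D,(u0,u1,v0,v1) in (('top',W,b,(190,245,260,320)),('scene',A,a,(360,405,175,235))):
    P=C[v0:v1,u0:u1].reshape(-1,3); 
    for lo,hi in ((.155,.2),(.095,.12)):
        Q=P[(P[:,2]>lo)&(P[:,2]<hi)]; print(nm,lo,len(Q),Q.mean(0),Q.min(0),Q.max(0),fitc(Q))
    print(np.histogram(P[:,2],20))
# case
for nm,C,(u0,u1,v0,v1),zr in (('case',W,(180,310,240,340),(.075,.09)),('crate',W,(360,485,235,300),(.08,.095))):
    s=C[v0:v1,u0:u1]; m=(s[...,2]>zr[0])&(s[...,2]<zr[1]); Q=s[m]
    r=cv2.minAreaRect((Q[:,:2]*1000).astype(np.float32)); print(nm,len(Q),np.median(Q[:,2]),r,cv2.boxPoints(r))
P=A[230:300,145:260].reshape(-1,3);Q=P[(P[:,2]>.08)&(P[:,2]<.095)];print(cv2.minAreaRect((Q[:,:2]*1000).astype(np.float32)))
P=A[200:280,305:425].reshape(-1,3);Q=P[(P[:,2]>.076)&(P[:,2]<.088)];print(cv2.minAreaRect((Q[:,:2]*1000).astype(np.float32)))
for n,(u,v) in dict(pink=(210,361),orange=(146,296),jar=(327,336),spray=(308,145),pen=(330,225),packet=(248,170),caps=(403,163)).items(): print(n,W[v,u])
E
```

```text
top 0.155 231 [0.49218512 0.20793239 0.17109782] [0.47802613 0.19455492 0.15554051] [0.50779533 0.22395523 0.17633676] [0.49250992 0.20845319]
top 0.095 70 [0.48398034 0.19616253 0.10955902] [0.47187221 0.18781355 0.09541078] [0.51148117 0.22356299 0.11979608] [0.49310775 0.20920062]
(array([ 193, 2631,  236,  219,    0,    0,    0,    0,    0,    0,    0,
          0,    0,    0,    0,    0,    0,    0,    0,   21]), array([-0.00347643,  0.05194465,  0.10736572,  0.1627868 ,  0.21820787,
        0.27362895,  0.32905002,  0.38447109,  0.43989217,  0.49531324,
        0.55073432,  0.60615539,  0.66157647,  0.71699754,  0.77241861,
        0.82783969,  0.88326076,  0.93868184,  0.99410291,  1.04952399,
        1.10494506]))
scene 0.155 161 [0.50178181 0.20774921 0.16628826] [0.47899354 0.19456977 0.15516313] [0.51538981 0.22392941 0.17294053] [0.49810613 0.20922152]
scene 0.095 329 [0.45013332 0.21031434 0.10692929] [0.34184852 0.18805582 0.09500074] [0.5202134  0.24034024 0.11996151] [0.44047784 0.21536704]
(array([ 804,  101, 1113,  446,  222,    0,    0,    0,    0,    0,    0,
    
[... 620 characters left out ...]
16716 ((524.5826416015625, -194.09591674804688), (196.19337463378906, 77.10456085205078), 85.87029266357422) [[ 479.06607 -289.1616 ]
 [ 555.97046 -294.71423]
 [ 570.09924  -99.03024]
 [ 493.19482  -93.4776 ]]
((526.5508422851562, -193.7360382080078), (196.1748504638672, 84.3087387084961), 85.87248229980469)
((473.1239318847656, 168.91786193847656), (191.08360290527344, 199.5740203857422), 2.136277198791504)
pink [0.35462581 0.21823195 0.14996421]
orange [0.47693333 0.33650221 0.15179735]
jar [0.3925845  0.00394458 0.04867859]
spray [0.75446323 0.02525296 0.1695012 ]
pen [ 0.62722057 -0.01384047  0.03036936]
packet [0.76225747 0.16154855 0.02468132]
caps [ 0.76551163 -0.18422788  0.0190332 ]
```

View pics/c1.png

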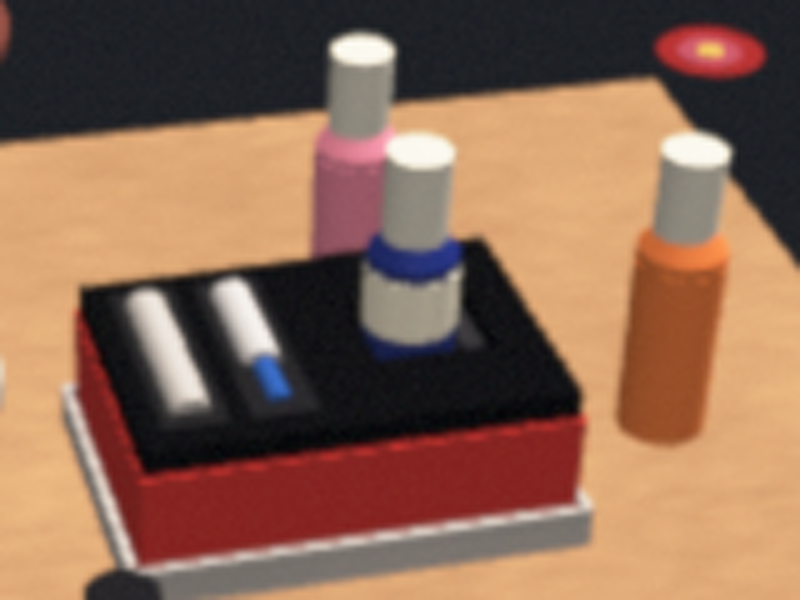

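View pics/c2.png

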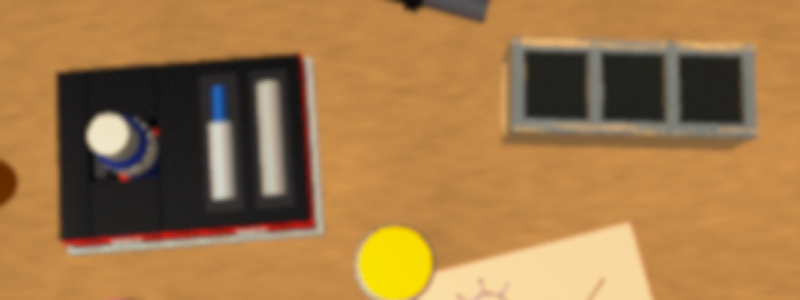

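The crop confirms it: the blue bottle with its white cap stands in the black-foam, red-sided case, and the pink and orange ones stand loose on the mat. The cap axis is at about (0.4925, 0.2085) and its top is at z≈0.173. That agrees with the cutout derived from the case rectangle, (0.4934, 0.2097). The crate is centred at (0.5246, -0.194) with its long axis at -0.072 rad. I'll move above the cap.

>>> move_arm:
  commands:
    - [[0,0,0,0.03,-0.056,0.012,1],[0,0,0,0.06,-0.112,0.012,1],[0,0,0,0.09,-0.168,0.012,1],[0,0,0,0.12,-0.224,0.012,1],[0,0,0,0.15,-0.28,0.012,1],[0,0,0,0.18,-0.336,0.012,1],[0,0,0,0.199,-0.37,0.012,1],[0,0,0,0.199,-0.37,0.012,1]]
  newtons: 45

```text
t: 1.1
tcp_pos: [0.4949, 0.2036, 0.2293]
orientation: [0.0, 0.237, 0.971, -0.003]
wrist_force: [-0.4, 0.4, -0.3]
opening: 0.999
```

>>> move_arm:
  commands:
    - [[0,0,0,-0.002,0.005,0,1],[0,0,0,-0.002,0.005,-0.02,1],[0,0,0,-0.002,0.005,-0.04,1],[0,0,0,-0.002,0.005,-0.06,1],[0,0,0,-0.002,0.005,-0.08,1],[0,0,0,-0.002,0.005,-0.096,1],[0,0,0,-0.002,0.005,-0.096,1],[0,0,0,-0.002,0.005,-0.096,1]]

```text
t: 2.1
tcp_pos: [0.4928, 0.21, 0.1338]
orientation: [0.0, 0.236, 0.972, -0.002]
wrist_force: [-0.2, 0.5, -0.3]
opening: 1.001
```

```bash
python3 - <<'E'
from h import *
a=snap('scene','s1');print(read_state()['tcp_pos'],read_state()['q'])
c1=cv2.resize(a['color'][140:280,300:487],(800,600),interpolation=cv2.INTER_CUBIC)
cv2.imwrite('pics/c3.png',c1[:,:,::-1])
E
```

```text
[0.49304278 0.20973701 0.13400294] [-0.4623314   0.54249228  0.0254698   1.85719344 -0.01356078  0.74332579
  0.66254069]
```

View pics/c3.png

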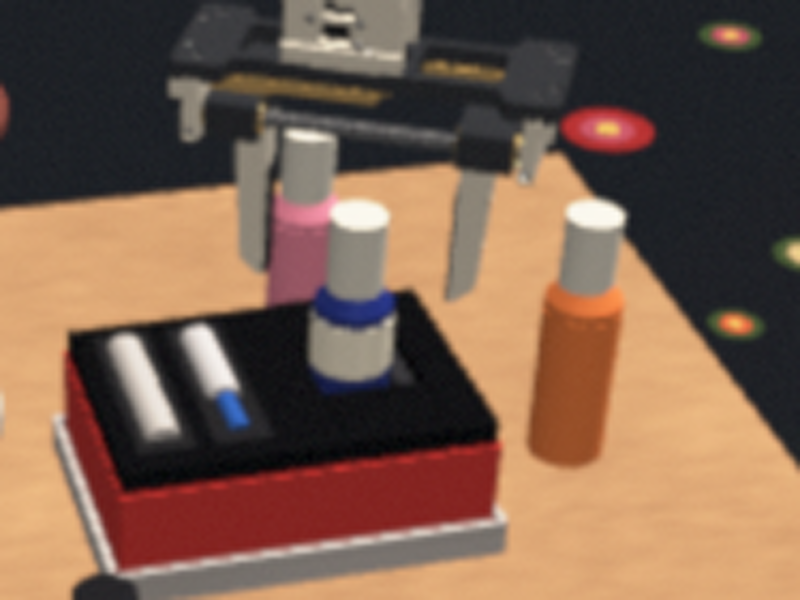

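The crop shows the open fingers on either side of the cap: tips at crop (250,265) and (460,295), cap between them at (358,250). The pads are level with the cap, so I'll close.

>>> move_arm:
  commands:
    - [[0,0,0,0,-0.001,0,-1],[0,0,0,0,-0.001,0,-1],[0,0,0,0,-0.001,0,-1],[0,0,0,0,-0.001,0,-1],[0,0,0,0,-0.001,0,-1],[0,0,0,0,-0.001,0,-1],[0,0,0,0,-0.001,0,-1],[0,0,0,0,-0.001,0,-1]]
  newtons: 45

```text
t: 3.15
tcp_pos: [0.4933, 0.2092, 0.134]
orientation: [0.001, 0.236, 0.972, -0.002]
wrist_force: [-0.1, 1.5, -0.9]
opening: 0.322
```

```bash
python3 - <<'E'
from h import *
s=read_state();print(s['tcp_pos'],s['wrist_force'],s['torque'],s['opening']*93)
E
```

```text
[0.49326452 0.2092106  0.13400179] [-0.07160036  1.53643759 -0.94926448] [ 0.22012024 -0.11280385 -0.01450598] 29.973308616006992
```

The opening is 30 mm, which is the cap's diameter. Now a first twisting pull.

>>> move_arm:
  commands:
    - [[0,0,0.17,0,0,0.0005,-1],[0,0,0.34,0,0,0.0015,-1],[0,0,0.17,0,0,0.0028,-1],[0,0,0,0,0,0.004,-1],[0,0,0.17,0,0,0.005,-1],[0,0,0.34,0,0,0.0062,-1],[0,0,0.17,0,0,0.0074,-1],[0,0,0,0,0,0.0085,-1]]

```text
t: 4.15
tcp_pos: [0.4913, 0.2092, 0.1402]
orientation: [-0.001, 0.238, 0.971, -0.003]
wrist_force: [0.6, 2.0, -11.7]
opening: 0.316
```

```bash
python3 - <<'E'
from h import *
s=read_state();print(s['tcp_pos'],s['wrist_force'],s['torque'],s['opening']*93)
a=snap('scene','s2')
c1=cv2.resize(a['color'][140:280,300:487],(800,600),interpolation=cv2.INTER_CUBIC)
cv2.imwrite('pics/c4.png',c1[:,:,::-1])
b=snap('top','t2');W=cloud(b)[240:340,180:310]
W0=cloud(dict(np.load('/tmp/t0.npz')))[240:340,180:310]
m=(abs(W0[...,2]-.0824)<.004)&(W[...,2]<.11)&(W[...,2]>.07);print(np.median(W[m][:,2]-W0[m][:,2]),m.sum())
E
```

```text
[0.49125455 0.20916589 0.14018262] [  0.59697368   1.99855035 -11.66357107] [ 0.52994639 -0.24521979  0.345728  ] 29.37512415168041
0.00010224041198581002 3032
```

View pics/c4.png

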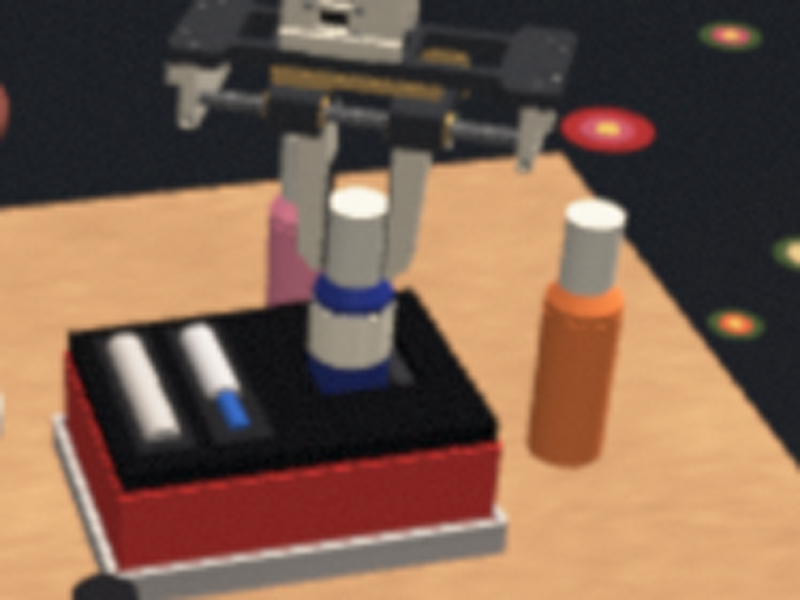

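The case hasn't risen (0.1 mm by depth), and the bottle came up about 6 mm with the gripper at crop (358,230). I'll continue in the same way.

>>> move_arm:
  commands:
    - [[0,0,0.17,0.001,0,0,-1],[0,0,0.34,0.001,0,0.001,-1],[0,0,0.17,0.001,0,0.0025,-1],[0,0,0,0.001,0,0.004,-1],[0,0,0.17,0.001,0,0.0055,-1],[0,0,0.34,0.001,0,0.007,-1],[0,0,0.17,0.001,0,0.0085,-1],[0,0,0,0.001,0,0.0085,-1]]

```text
t: 5.25
tcp_pos: [0.4915, 0.2092, 0.1477]
orientation: [-0.002, 0.237, 0.972, -0.003]
wrist_force: [-0.0, 0.8, -8.0]
opening: 0.313
```

>>> move_arm:
  commands:
    - [[0,0,0.17,0.001,0,0.0005,-1],[0,0,0.34,0.001,0,0.002,-1],[0,0,0.17,0.001,0,0.0035,-1],[0,0,0,0.001,0,0.005,-1],[0,0,0.17,0.001,0,0.0065,-1],[0,0,0.34,0.001,0,0.008,-1],[0,0,0.17,0.001,0,0.0095,-1],[0,0,0,0.001,0,0.0095,-1]]

```text
t: 6.25
tcp_pos: [0.4916, 0.2093, 0.1558]
orientation: [-0.003, 0.237, 0.972, -0.004]
wrist_force: [0.7, 1.7, -7.7]
opening: 0.32
```

```bash
cat > chk.py <<'E'
from h import *
import sys
n=sys.argv[1]
s=read_state();print(s['tcp_pos'],s['wrist_force'],s['torque'],s['opening']*93,s['q'][6])
a=snap('scene','s'+n)
c1=cv2.resize(a['color'][140:280,300:487],(800,600),interpolation=cv2.INTER_CUBIC)
cv2.imwrite('pics/c_%s.png'%n,c1[:,:,::-1])
b=snap('top','t'+n);W=cloud(b)[240:340,180:310]
W0=cloud(dict(np.load('/tmp/t0.npz')))[240:340,180:310]
m=(abs(W0[...,2]-.0824)<.004)&(W[...,2]<.11)&(W[...,2]>.07);print('case up',np.median(W[m][:,2]-W0[m][:,2]),m.sum())
E
python3 chk.py 3
```

```text
[0.49164206 0.20925196 0.15584483] [ 0.71750262  1.72801557 -7.71321284] [ 0.37786627 -0.26007986  0.29914303] 29.74125554126435 0.660310267046703
case up 0.00010827651118905379 3039
```

View pics/c_3.png

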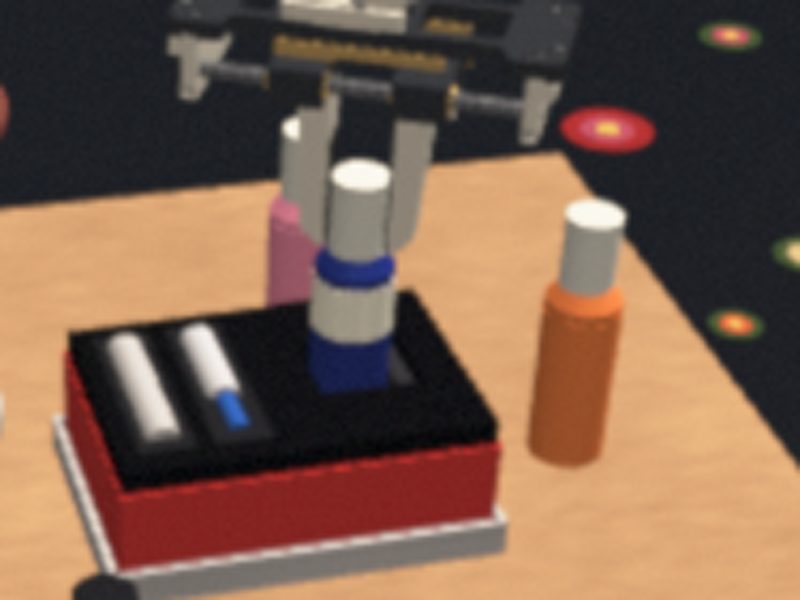

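The bottle is up 22 mm, the case is still down, and the cap is at crop (360,175) with no slip. I'll continue.

>>> move_arm:
  commands:
    - [[0,0,0.17,0.001,0,0.001,-1],[0,0,0.34,0.001,0,0.0025,-1],[0,0,0.17,0.001,0,0.004,-1],[0,0,0,0.001,0,0.0055,-1],[0,0,0.17,0.001,0,0.007,-1],[0,0,0.34,0.001,0,0.0085,-1],[0,0,0.17,0.001,0,0.01,-1],[0,0,0,0.001,0,0.0105,-1]]

```text
t: 7.35
tcp_pos: [0.4922, 0.2093, 0.1655]
orientation: [-0.003, 0.235, 0.972, -0.004]
wrist_force: [1.9, 2.0, -10.6]
opening: 0.314
```

>>> move_arm:
  commands:
    - [[0,0,0.17,0.001,0,0.001,-1],[0,0,0.34,0.001,0,0.0025,-1],[0,0,0.17,0.001,0,0.004,-1],[0,0,0,0.001,0,0.0055,-1],[0,0,0.17,0.001,0,0.007,-1],[0,0,0.34,0.001,0,0.0085,-1],[0,0,0.17,0.001,0,0.01,-1],[0,0,0,0.001,0,0.0105,-1]]

```text
t: 8.35
tcp_pos: [0.4931, 0.2093, 0.1752]
orientation: [-0.004, 0.235, 0.972, -0.004]
wrist_force: [2.1, 3.3, -12.0]
opening: 0.317
```

```bash
python3 chk.py 4
```

```text
[0.49313498 0.20932847 0.17516277] [  2.0633862   3.2729438 -12.0026492] [ 0.55033766 -0.61445004  0.31232992] 29.50123725589292 0.6630828196571618
case up 0.0020220174356120335 3078
```

View pics/c_4.png

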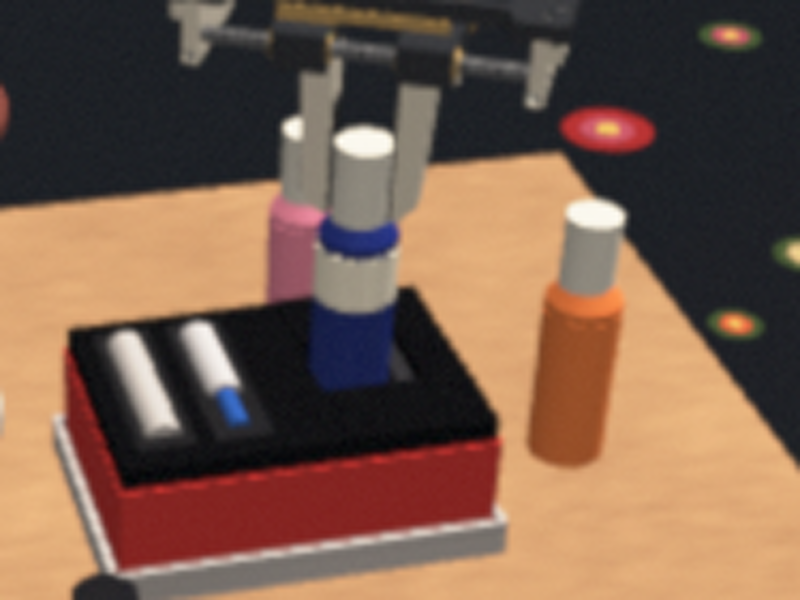

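The case has come up 2 mm and a small sideways load has built up. I'll twist without rising first and then rise more gently, moving back 1 mm in x.

>>> move_arm:
  commands:
    - [[0,0,0.17,-0.001,-0.001,-0.001,-1],[0,0,0.34,-0.001,-0.001,-0.001,-1],[0,0,0.17,-0.001,-0.001,0,-1],[0,0,0,-0.001,-0.001,0.001,-1],[0,0,0.17,-0.001,-0.001,0.002,-1],[0,0,0.34,-0.001,-0.001,0.003,-1],[0,0,0.17,-0.001,-0.001,0.004,-1],[0,0,0,-0.001,-0.001,0.004,-1]]

```text
t: 9.45
tcp_pos: [0.493, 0.2091, 0.1792]
orientation: [-0.003, 0.232, 0.973, -0.003]
wrist_force: [1.9, 2.5, -9.2]
opening: 0.316
```

```bash
python3 chk.py 5
```

```text
[0.49298096 0.20912768 0.17924661] [ 1.89066574  2.48413516 -9.18893203] [ 0.67804088 -0.83256819  0.29497918] 29.360733349155154 0.6670094812473079
case up 0.00012095442620652097 3068
```

>>> move_arm:
  commands:
    - [[0,0,0.17,0.001,0.001,0,-1],[0,0,0.34,0.001,0.001,0.001,-1],[0,0,0.17,0.001,0.001,0.002,-1],[0,0,0,0.001,0.001,0.003,-1],[0,0,0.17,0.001,0.001,0.004,-1],[0,0,0.34,0.001,0.001,0.005,-1],[0,0,0.17,0.001,0.001,0.006,-1],[0,0,0,0.001,0.001,0.0065,-1]]

```text
t: 10.55
tcp_pos: [0.4933, 0.2093, 0.1851]
orientation: [-0.003, 0.23, 0.973, -0.004]
wrist_force: [2.0, 1.4, -10.9]
opening: 0.315
```

>>> move_arm:
  commands:
    - [[0,0,0.17,0.001,0.001,0,-1],[0,0,0.34,0.001,0.001,0.001,-1],[0,0,0.17,0.001,0.001,0.002,-1],[0,0,0,0.001,0.001,0.003,-1],[0,0,0.17,0.001,0.001,0.004,-1],[0,0,0.34,0.001,0.001,0.005,-1],[0,0,0.17,0.001,0.001,0.006,-1],[0,0,0,0.001,0.001,0.0065,-1]]

```text
t: 11.55
tcp_pos: [0.4936, 0.2096, 0.1917]
orientation: [-0.004, 0.23, 0.973, -0.005]
wrist_force: [0.6, 1.0, -2.4]
opening: 0.318
```

```bash
python3 chk.py 6
```

```text
[0.49359713 0.20955263 0.19174021] [ 0.6179024   0.97682572 -2.43104323] [ 0.18927006 -0.11443282  0.01867883] 29.614715579606557 0.669218320300454
case up 9.597272256556266e-05 3165
```

View pics/c_6.png

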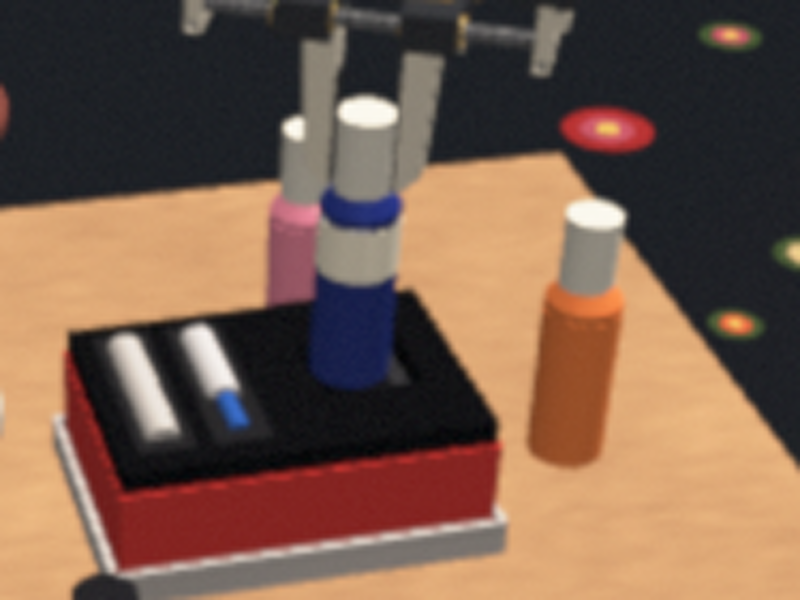

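The bottle is free: the wrist load is now just its 2.4 N weight, and the case is down. I'll lift clear.

>>> move_arm:
  commands:
    - [[0,0,0,0,0,0.004,-1],[0,0,0,0,0,0.01,-1],[0,0,0,0,0,0.02,-1],[0,0,0,0,0,0.03,-1],[0,0,0,0,0,0.04,-1],[0,0,0,0,0,0.05,-1],[0,0,0,0,0,0.05,-1],[0,0,0,0,0,0.05,-1]]

```text
t: 12.65
tcp_pos: [0.4937, 0.2095, 0.242]
orientation: [-0.004, 0.228, 0.974, -0.005]
wrist_force: [0.8, 0.4, -3.6]
opening: 0.312
```

```bash
python3 chk.py 7; python3 - <<'E'
from h import *
a=dict(np.load('/tmp/s7.npz'));A=cloud(a)
s=A[120:260,340:420]; c=a['color'][120:260,340:420].astype(int)
m=(c[...,2]>c[...,0]+25)&(c[...,2]>60); P=s[m]; P=P[(P[:,2]>.08)&(abs(P[:,1]-.21)<.05)&(abs(P[:,0]-.5)<.05)]
print(len(P),np.percentile(P[:,2],[1,99]))
for lo in np.arange(.1,.2,.015):
    Q=P[(P[:,2]>lo)&(P[:,2]<lo+.015)]
    if len(Q)>8: print(lo,Q[:,1].min(),Q[:,1].max(),Q[:,0].max(),len(Q))
E
```

```text
[0.49374424 0.20952777 0.24197395] [ 0.75648754  0.44350132 -3.58635603] [ 0.05894716 -0.06000437  0.01141057] 29.033830300090386 0.6725849860545293
case up 0.00012686429952757372 3472
546 [0.1312922 0.2364519]
0.13 0.1882396371003826 0.2243107405342301 0.5187283414893599 100
0.14500000000000002 0.18881753432215453 0.22334569390384218 0.5198034361281609 100
0.16 0.18855463649476645 0.2232537065118103 0.5182882527987895 106
0.175 0.18870668223840487 0.22343471956841793 0.5206358908829939 108
0.19 0.18973953775277203 0.22157581631184947 0.5192390477487228 12
```

View pics/s7.png

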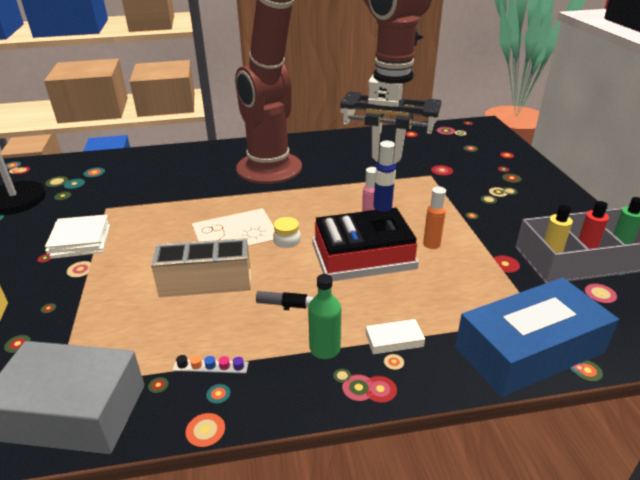

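```bash
python3 - <<'E'
from h import *
from scipy.optimize import least_squares
for n in ('s7','t7'):
    a=dict(np.load('/tmp/%s.npz'%n));A=cloud(a).reshape(-1,3)
    P=A[(np.hypot(A[:,0]-.4937,A[:,1]-.2085)<.03)&(A[:,2]>.125)&(A[:,2]<.262)]
    for lo,hi,r in ((.135,.16,.021),(.16,.185,.021),(.185,.21,.021),(.135,.21,.021),(.245,.257,.015)):
        Q=P[(P[:,2]>lo)&(P[:,2]<hi)]
        if len(Q)<15: continue
        f=least_squares(lambda c:np.hypot(Q[:,0]-c[0],Q[:,1]-c[1])-r,[.4937,.2095],loss='soft_l1',f_scale=.001)
        print(n,lo,len(Q),f.x,Q[:,:2].min(0),Q[:,:2].max(0))
    print(P[:,2].min())
E
```

```text
s7 0.135 191 [0.49448269 0.20967056] [0.48929978 0.18810891] [0.51980344 0.22980426]
s7 0.16 196 [0.4947419  0.20988738] [0.48688542 0.18855464] [0.52063589 0.22982413]
s7 0.185 211 [0.49546901 0.20981481] [0.48745176 0.18875875] [0.51937843 0.22923518]
s7 0.135 598 [0.4949446  0.20980083] [0.48688542 0.18810891] [0.52063589 0.22982413]
s7 0.245 133 [0.49652604 0.2093109 ] [0.487053 0.180788] [0.51720123 0.23156475]
0.12840241799841579
t7 0.185 45 [0.49290144 0.20955185] [0.47477981 0.18838009] [0.50238778 0.19826118]
t7 0.135 61 [0.49283864 0.20965195] [0.47236429 0.18838009] [0.50681761 0.21260183]
0.14295328404488783
```

```bash
python3 - <<'E'
from h import *
b=dict(np.load('/tmp/t7.npz'));W=cloud(b)
g=b['color'][235:300,360:485].max(-1); m=((g<60)).astype(np.uint8)
n,l,st,c=cv2.connectedComponentsWithStats(m)
for i in range(1,n):
    if st[i,4]>200:
        ys,xs=np.where(l==i); P=W[235:300,360:485][ys,xs]; P=P[P[:,2]>.07]; print(st[i],c[i]+[360,235],np.median(P,0),cv2.minAreaRect((P[:,:2]*1000).astype(np.float32)))
E
```

```text
[ 21  17  23  25 538] [391.85687732 263.88847584] [ 0.52735683 -0.13247054  0.0850259 ] ((448.8879699707031, -78.56813049316406), (60.807769775390625, 256.0346374511719), 55.8917121887207)
[ 52  17  23  26 540] [422.70555556 264.51666667] [ 0.52369132 -0.19379505  0.08519374] ((441.9134521484375, -110.40574645996094), (63.87717056274414, 298.58544921875), 44.549598693847656)
[ 83  18  23  25 551] [453.57168784 265.26678766] [ 0.51921791 -0.25595042  0.08516767] ((460.1122741699219, -125.80552673339844), (62.21434783935547, 345.5985412597656), 24.581727981567383)
```

>>> move_arm:
  commands:
    - [[0,0,0,0.004,-0.04,0,-1],[0,0,0,0.008,-0.09,0,-1],[0,0,0,0.012,-0.14,0,-1],[0,0,0,0.017,-0.19,0,-1],[0,0,0,0.022,-0.24,0,-1],[0,0,0,0.027,-0.29,0,-1],[0,0,0,0.033,-0.33,0,-1],[0,0,0,0.033,-0.341,0,-1]]

```text
t: 13.75
tcp_pos: [0.5262, -0.1355, 0.2413]
orientation: [-0.004, 0.231, 0.973, -0.006]
wrist_force: [-0.3, 1.3, -2.8]
opening: 0.316
```

The flap centroids give mouths at (0.527, -0.1325), (0.524, -0.194) and (0.519, -0.256), which match the crate rectangle. I'll feel in the nearest cell, lowering first to just above tin height.

>>> move_arm:
  commands:
    - [[0,0,0,0,0.003,0,-1],[0,0,0,0,0.003,0,-1],[0,0,0,0,0.003,-0.012,-1],[0,0,0,0,0.003,-0.024,-1],[0,0,0,0,0.003,-0.036,-1],[0,0,0,0,0.003,-0.048,-1],[0,0,0,0,0.003,-0.06,-1],[0,0,0,0,0.003,-0.065,-1]]

```text
t: 14.75
tcp_pos: [0.5255, -0.1325, 0.1752]
orientation: [-0.005, 0.231, 0.973, -0.006]
wrist_force: [0.1, -0.3, -2.5]
opening: 0.315
```

```bash
python3 - <<'E'
from h import *
s=read_state();print(s['tcp_pos'],s['wrist_force'],s['torque'],s['opening']*93)
a=snap('scene','s8')
c1=cv2.resize(a['color'][130:310,120:360],(800,600),interpolation=cv2.INTER_CUBIC)
cv2.imwrite('pics/c_8.png',c1[:,:,::-1])
E
```

```text
[ 0.52553108 -0.13245573  0.17521652] [ 0.10959372 -0.33470406 -2.54871707] [0.01215808 0.08384156 0.03264622] 29.297037358736645
```

View pics/c_8.png

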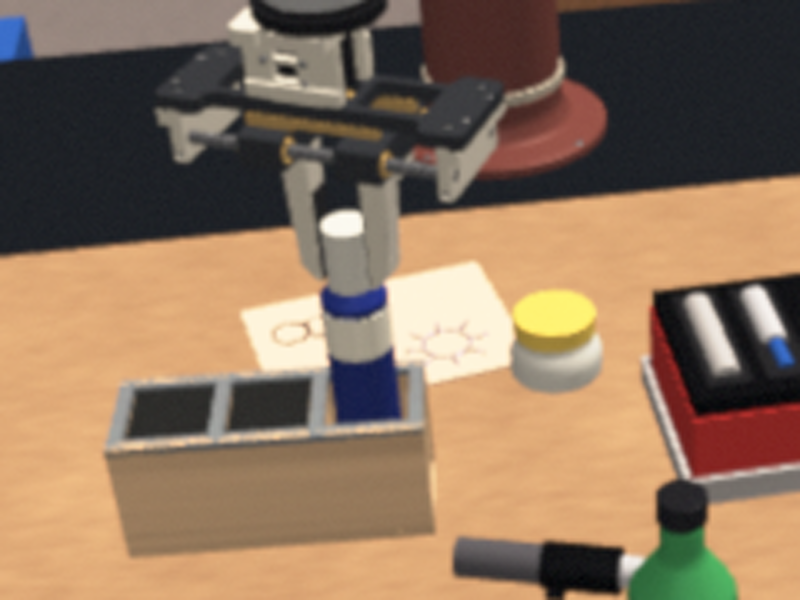

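The bottle is centred in the right-hand mouth (crop 365,400) with no contact force. Now I'll lower slowly past tin-top level: contact at TCP ≈0.162 would mean a tin.

>>> move_arm:
  commands:
    - [[0,0,0,0,0,-0.003,-1],[0,0,0,0,0,-0.006,-1],[0,0,0,0,0,-0.009,-1],[0,0,0,0,0,-0.012,-1],[0,0,0,0,0,-0.014,-1],[0,0,0,0,0,-0.016,-1],[0,0,0,0,0,-0.018,-1],[0,0,0,0,0,-0.018,-1]]

```text
t: 15.8
tcp_pos: [0.5252, -0.1324, 0.1567]
orientation: [-0.006, 0.231, 0.973, -0.006]
wrist_force: [-0.7, 0.3, -2.9]
opening: 0.317
```

There's no contact with the underside at about 45 mm, below the tin tops. I'll keep going.

>>> move_arm:
  commands:
    - [[0,0,0,0,0,-0.003,-1],[0,0,0,0,0,-0.006,-1],[0,0,0,0,0,-0.009,-1],[0,0,0,0,0,-0.012,-1],[0,0,0,0,0,-0.015,-1],[0,0,0,0,0,-0.018,-1],[0,0,0,0,0,-0.021,-1],[0,0,0,0,0,-0.024,-1]]

```text
t: 16.8
tcp_pos: [0.5252, -0.1324, 0.1325]
orientation: [-0.006, 0.231, 0.973, -0.006]
wrist_force: [-0.4, -0.2, -2.0]
opening: 0.316
```

>>> move_arm:
  commands:
    - [[0,0,0,0,0,-0.001,-1],[0,0,0,0,0,-0.002,-1],[0,0,0,0,0,-0.003,-1],[0,0,0,0,0,-0.004,-1],[0,0,0,0,0,-0.005,-1],[0,0,0,0,0,-0.006,-1],[0,0,0,0,0,-0.007,-1],[0,0,0,0,0,-0.008,-1]]

```text
t: 17.8
tcp_pos: [0.5252, -0.1324, 0.1245]
orientation: [-0.006, 0.231, 0.973, -0.006]
wrist_force: [-0.6, 0.4, -2.5]
opening: 0.317
```

>>> move_arm:
  commands:
    - [[0,0,0,0,0,-0.0005,-1],[0,0,0,0,0,-0.001,-1],[0,0,0,0,0,-0.0015,-1],[0,0,0,0,0,-0.002,-1],[0,0,0,0,0,-0.0025,-1],[0,0,0,0,0,-0.003,-1],[0,0,0,0,0,-0.0035,-1],[0,0,0,0,0,-0.004,-1]]

```text
t: 18.8
tcp_pos: [0.5257, -0.1327, 0.1229]
orientation: [-0.005, 0.231, 0.973, -0.006]
wrist_force: [-4.2, 0.8, 14.7]
opening: 0.315
```

Contact at TCP 0.123 means the underside is at 11 mm, which is the felt floor. I'll ease the load off and then release.

>>> move_arm:
  commands:
    - [[0,0,0,0,0,0.0002,-1],[0,0,0,0,0,0.0002,-1],[0,0,0,0,0,0.0002,-0.2],[0,0,0,0,0,0.0002,0],[0,0,0,0,0,0.0002,0.3],[0,0,0,0,0,0.0002,0.6],[0,0,0,0,0,0.0002,0.8],[0,0,0,0,0,0.0002,0.8]]

```text
t: 19.8
tcp_pos: [0.5257, -0.1327, 0.1231]
orientation: [-0.005, 0.231, 0.973, -0.006]
wrist_force: [-0.7, 0.2, -0.5]
opening: 0.87
```

```bash
python3 - <<'E'
from h import *
s=read_state();print(s['tcp_pos'],s['wrist_force'],s['torque'],s['opening']*93)
a=snap('scene','s9')
c1=cv2.resize(a['color'][130:310,120:360],(800,600),interpolation=cv2.INTER_CUBIC)
cv2.imwrite('pics/c_9.png',c1[:,:,::-1])
E
```

```text
[ 0.5256725  -0.13271297  0.1230541 ] [-0.72152232  0.16196058 -0.53453364] [ 0.02568999  0.02758683 -0.02002475] 80.8685474811779
```

View pics/c_9.png

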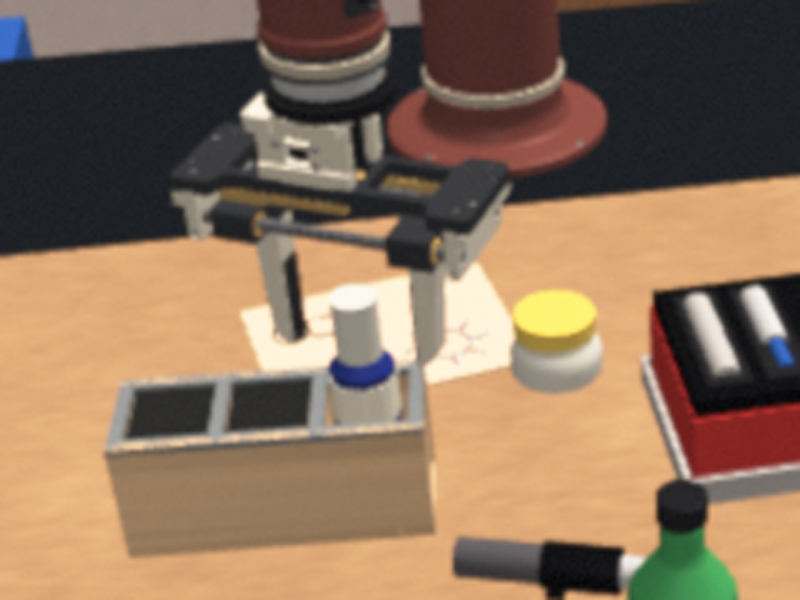

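The bottle stands by itself in the right-hand cell (crop 360,380), and the fingers are open and clear of it. I'll retreat straight up.

>>> move_arm:
  commands:
    - [[0,0,0,0,0,0.01,1],[0,0,0,0,0,0.03,1],[0,0,0,0,0,0.05,1],[0,0,0,0,0,0.07,1],[0,0,0,0,0,0.09,1],[0,0,0,0,0,0.11,1],[0,0,0,0,0,0.12,1],[0,0,0,0,0,0.12,1]]

```text
t: 20.85
tcp_pos: [0.526, -0.1328, 0.2438]
orientation: [-0.004, 0.231, 0.973, -0.006]
wrist_force: [-0.5, 0.3, 0.1]
opening: 1.0
```

```bash
python3 chk.py 10; python3 - <<'E'
from h import *
a=dict(np.load('/tmp/s10.npz'));b=dict(np.load('/tmp/t10.npz'))
for n,d in(('s',a),('t',b)):
    A=cloud(d).reshape(-1,3);P=A[(np.hypot(A[:,0]-.5255,A[:,1]+.1327)<.035)&(A[:,2]>.1)&(A[:,2]<.18)]
    print(n,len(P),P[:,2].max(),np.median(P[P[:,2]>.152],0))
    for lo,hi in((.12,.135),(.135,.15)):
        Q=P[(P[:,2]>lo)&(P[:,2]<hi)];print(lo,len(Q),Q.mean(0))
b0=dict(np.load('/tmp/t0.npz'));W=cloud(b);W0=cloud(b0)
for nm,(u,v) in dict(jar=(327,336),spray=(308,145),pen=(330,225),packet=(248,170),caps=(403,163)).items(): print(nm,W[v,u]-W0[v,u])
E
```

```text
[ 0.52597168 -0.13280927  0.24377843] [-0.52879293  0.2985746   0.06680293] [ 0.05474796 -0.02104308  0.01829709] 93.00542154302242 1.3443139881538329
case up 7.30981319263524e-05 5383
s 509 0.16237832283931097 [ 0.53147632 -0.13268208  0.15877537]
0.12 87 [ 0.53804284 -0.13246359  0.12733526]
0.135 86 [ 0.53832987 -0.13243448  0.14274507]
t 414 0.16632975436855124 [ 0.52400556 -0.13197276  0.1612198 ]
0.12 30 [ 0.51711104 -0.12583009  0.12579543]
0.135 25 [ 0.51697109 -0.12430458  0.14242313]
jar [-1.77991853e-05  7.87797086e-06  5.75947827e-04]
spray [-6.24887903e-04 -1.08663880e-05  1.48166112e-03]
pen [ 1.07323785e-04 -1.29428863e-05 -4.31487283e-04]
packet [ 0.00038991  0.00013874 -0.00104694]
caps [-0.00160119  0.00079994  0.00428716]
```

View pics/s10.png

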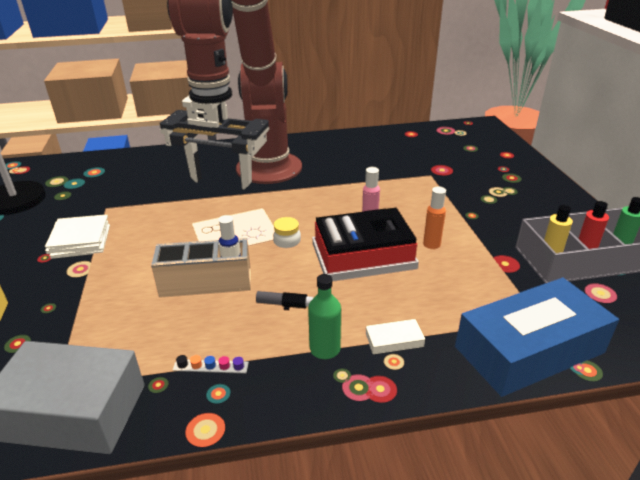

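The bottle stands upright in the crate (scene 228,235). Its top is at z≈0.161, which is right for standing on the 11 mm floor. The case is down, the bystanders haven't moved and the gripper is clear, so I'm handing in.

```bash
python3 -c "
from bench import *
print(hand_in())"
```

```text
the job is handed in; nothing more can be done
None
```

The blue ink bottle now stands upright and released on the floor of the crate's empty cell. I handed the job in at about 21 s of the 72 s; the hand-in gave no verdict.

- **Pulling it out:** I gripped the bottle by its cap and worked it out with to-and-fro twists of about 0.34 rad, rising about 3 mm a turn. In the depth checks I took along the way, the travel case was at most 2 mm up. It was back to 0.1 mm up when the bottle came clear and at the end.
- **Finding the cell:** The first cell I felt, the end one nearest the case, was empty. The bottle passed tin height without contact and met the floor with its underside at about 11 mm. The brief press there gave a wrist reading of about 15 N; I eased it off before opening the fingers.
- **Last checks:** The bottle's top is at z≈0.161 m, as expected for standing on the cell floor, and its axis is within a few mm of the cell centre. The gripper was clear above it at close to zero wrist force. The bystanders showed no change in the pictures beyond measurement noise. The largest was 4 mm in depth at the ink caps, far from where the arm worked.

No check failed or disagreed.

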